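Advance the milk row on the ratchet feeder, then wind the pusher home

ROBOT

A 6-joint arm with a two-finger parallel gripper is mounted at the origin on the work surface. World frame = base frame: x ahead of the robot, y to its left, z up, the work surface at z = 0. Lengths are in m, angles in rad, forces in N, time in s.
With the tool pointing down it reaches from about 0.3 to 0.75 m from the base axis. Payload 8.5 kg.
Tool frame: the origin (TCP) lies at the very end of the fingers, on their centre line; the grasp point (between the pads) lies 19 mm behind it (arm.hold_point_z is the distance from the TCP to the grasp point, in m); x points along the fingers, y is the direction in which the jaws open and shut, and the axes are right-handed (so a half turn about x gives the same grasp; the last joint's range is limited). The gripper opens to 85 mm and grips with 20 to 120 N. Pads are 22 mm wide; open, the fingers measure 114 mm over their backs; the gripper's body (76 mm by 85 mm) begins 54 mm behind the grasp point. The pads swing forward as they close: fully open they stand 13 mm farther back than shut.
Start: joints at [-0.215, 0.381, 1.297, -0, 1.464, -0.215], TCP at [0.55, 0, 0.231] pointing down, gripper open.
Joint ranges: [-3.11, 3.11], [-0.89, 2.33], [0.22, 2.48], [-1.42, 4.56], [0.17, 2.85], [-2.88, 2.88]. Speed limits (rad/s): [2.39, 2.39, 3.14, 3.14, 3.14, 3.14].

INTERFACE

Orientations are given as a 3x3 rotation matrix whose columns are the frame's x, y, z axes.
In Python, from plant import arm gives the robot as it stands.
- The arm moves only by the tool drive_tool, never from a script. Its argument "plan" is a list of rows, each a list of 7 numbers: the turn, a rotation vector about the world's x, y, z as a fraction of full scale, then the shift along the world's x, y, z as a fraction of full scale, then the opening, from -1 (shut) to 1 (fully open), so that 0 is half open. A call has 1 to 10 rows; each row shifts and turns the commanded pose from where the row before left it; what a row does not reach is not made up. Full scale, the value 1, is 0.06 m for a shift and 10 degrees for a turn. A row lasts 1/8 s, in which the tool goes at most 62.5 mm and 10.7 degrees, less where a joint would pass 70% of its speed; a pose out of reach is approached as far as the arm can. A call with a number of a shift or a turn outside -1 to 1 is refused whole. A call with a gripper value outside its range is refused whole. The fingers move at their own pace and stop on an object; the grip force is fixed at half the most. Time passes only in rows, so rows that do not move let the fingers close. It gives the time, the measured TCP pose, the force and the opening at its end, in the units of the state.
- arm.get_state(): the state, without advancing time (a new reading comes with each control period).
- arm.read_camera(name): name is "scene" or "side" or "wrist"; returns a dict with "image" (384x512x3 uint8, blue, green, red), "range_z" (384x512 float32, m along the optical axis (not along the pixel's ray), 0 where there is no reading), "fx", "fy", "cx", "cy" (pixels), "k1" (the pictures are not rectified: a ray, as slopes to the right and down, at radius r is drawn at 1 + k1 r^2 times it, then the intrinsics apply), "view" (4x4, takes a point from world to camera coordinates). Camera axes: x right, y up, looking along -z (the intrinsics and any distortion apply to the point x, -y, -z); pixel columns grow to the right and rows downward; lengths in m; the calibration is good to about 2 mm. A picture is of the moment at which its call begins.
- arm.finish_job(): hands the job in, once; it reports no verdict.
The state is a dict: "time_s": time; "qpos": joint angles; "dq": joint speeds; "joint_torque": joint torques, N m; "tcp_pos": TCP position; "eef_rot": TCP orientation; "wrist_force": force on the tool from outside, world axes, zero at the start; "ft_torque": the same for the moment, N m; "gripper_width": finger opening in m.
Only numpy, scipy, OpenCV 4.12 (cv2) and the standard library are available. Lean on these libraries where they do the work, as an engineer would, in place of code of your own. Each camera call takes 0.05 s, during which the arm holds its last target.

TASK

Turn the red knob of the milk-carton feeder clockwise, with its pawl engaged, until the pusher has closed up the two blue cartons in the lane and brought the front one gently up against the red end stop. Then throw the pawl off with its blue ball lever and turn the knob back until the pusher is fully home, leaving the pawl off and the cartons standing at the stop. Do not handle the cartons in the lane and do not disturb the other things on the counter.

Things in the scene. Friction and masses are not known exactly. Their poses are not given: they have to be found in the camera images.
- feeder: Grey fixed feeder, foot 265 x 300 mm. Origin on the counter under the knob's upright axis; x points to the steel carton lane (centre line x +120 mm, floor 12 mm above the counter, walls to 40 mm), y along the lane from the red end stop (-y) to the yellow pusher's home (+y), z up. Ratchet wheel under the knob: 106 mm wide, 15 brass teeth on its top face, tops 70 mm above the counter.
- knob_grip (a point): Centre of the knob's red bar grip, on the knob axis, 115 mm above the counter. Bar 48 mm long, 16 thick, 30 high (100 to 130 mm above the counter); point x runs along the bar, turns with the knob, and matches the feeder's x at home. Below it a black stem, 24 mm wide. Nothing else within 70 mm of the axis is higher than 95 mm.
- knob (a joint): Knob angle: 0 home (pusher fully back), grows clockwise from above, to 3.2 rad. One ratchet step 0.419 rad; drives the pusher 35 mm per rad (14.7 mm a step). Pawl engaged: turns clockwise only, can fall back at most to the last step. Pawl off: turns both ways, stays where left (friction about 0.06 N m).
- pawl_ball (a point): Centre of the blue ball (24 mm wide) on the pawl's lever. In the feeder's frame: engaged about x -80, y -26, z 134 mm; thrown off about x -80, y -100, z 129 mm. It moves on an arc of 60 mm radius, in the y-z plane, about a level pivot at y -60, z 85 mm. Site axes turn with the lever.
- pawl (a joint): Angle of the weighted gravity pawl: 0 to 0.2 rad engaged (rests on the wheel, rides over the teeth), 1.35 rad thrown fully off. Past about 0.8 rad it falls off by itself and stays off; below that it falls back on. Pushing the ball towards the feeder's -y throws it off, with a few N at most.
- pusher_face (a point): Centre of the yellow pusher plate's face towards the cartons, 48 mm above the counter; at home it is at x +120, y +100 mm in the feeder's frame and moves to -y as the knob goes clockwise. The plate is sprung: it starts to yield at about 4 N and goes in 15 mm (0.43 rad of the knob) at 9.5 N, then it is solid.
- stop_face (a point): Centre of the red end stop's face that the front carton meets, 37 mm above the counter, axes as the feeder's. The stop is fixed across the lane; its place along the lane varies from day to day.
- milk_front_mid (a point): Middle of the front milk carton in the lane (blue and white, gable top, 52 x 52 mm, 100 mm high, 0.2 kg), 50 mm above the lane floor: touching the stop, it is 26 mm from stop_face along the feeder's y.
- milk_back_mid (a point): Middle of the second, identical carton, between the front one and the pusher; 78 mm from stop_face along the feeder's y when the row is closed up.
- milk_spare: A spare green and white milk carton, 52 x 52 x 100 mm, standing beside the feeder's home end; bystander. Origin at its underside centre.
- cup: A white plastic cup, 72 mm wide, 85 mm high, beside the feeder; bystander. Origin at its underside centre.
- jar: A closed amber jar with a green lid, 64 mm wide, 100 mm high, beyond the feeder's stop end; bystander. Origin at its underside centre.
- spoon: A serving spoon lying beside the feeder's stop end, roughly along the feeder's x; bystander. Origin at its underside, about mid-length.
- milk_spare2: A spare blue and white milk carton on the counter, far to the robot's left; bystander. Origin at its underside centre.
- tray_stack: A stack of steel compartment trays, 220 x 280 mm, 64 mm high, to the robot's right; bystander. Origin at its underside centre.
Things that resemble listed ones, but are neither listed nor needed, are in the scene too. What is shaped like the part that bears milk_front_mid but pink is not meant. Leave any pink look-alike of the part that bears milk_back_mid alone.

How it is judged:
On the way, in this order (a step that is already met when the one before it is completed fails the run):
1. with the pawl engaged (under 0.3 rad), the knob has been turned on (over 1.0 rad) and both cartons stand closed up at the end stop, upright, the front one within 15 mm of it (y of milk_front_mid in the frame of stop_face below 0.041 m and y of milk_back_mid in the frame of stop_face below 0.101 m and angle between each of milk_front_mid, milk_back_mid's own z axis and vertical below 0.15 rad and value of joint knob above 1 rad and value of joint pawl below 0.3 rad), for 0.2 s.
2. the pawl is thrown off (over 1.1 rad) with the knob not yet turned back (over 0.7 rad) (value of joint pawl above 1.1 rad and value of joint knob above 0.7 rad), for 0.1 s.
At the end, for the whole second after the job is handed in: Knob home (within 0.15 rad, pusher within 5 mm of home), pawl thrown off (over 1.1 rad), both cartons upright (within 0.15 rad) and at rest, front one within 15 mm of the end stop, back carton's centre within 101 mm of the stop face (y of milk_front_mid in the frame of stop_face below 0.041 m and y of milk_back_mid in the frame of stop_face below 0.101 m and angle between each of milk_front_mid, milk_back_mid's own z axis and vertical below 0.15 rad and value of joint knob below 0.15 rad and value of joint pawl above 1.1 rad and linear speed of each of milk_front, milk_back below 0.02 m/s); the robot touches nothing.
It fails at once if a carton is squeezed against the end stop with more than 40 N (contact force between milk_front and stop above 40 N).
It fails at once if the robot touches a carton in the lane with more than 2 N (contact force between any of milk_front, milk_back and the fingers above 2 N or contact force between any of milk_front, milk_back and the arm above 2 N).
It fails at once if another thing on the counter is moved more than 30 mm (distance of any of milk_spare, cup, jar, spoon, milk_spare2, tray_stack from where it was at the start of the episode above 0.03 m).
It also fails if it takes over 69 s, if anything falls off the work surface, if the arm or the gripper's body presses on something with over 40 N, if the wrist force passes 120 N, or if a joint passes its speed limit or range.

## Working session

There is one attempt and no reset: what is moved stays moved. The work goes in short steps, Python scripts to look and compute and a tool call to move; the robot and the scene stay as the last step left them, time stands still between calls to the robot, and variables do not carry over. Pictures are saved under pics/ and viewed, and the job is handed in when it is done.

Besides the shell and the picture viewer there is one more tool, called after "Emit:" in YAML: its name, and indented under it one key for each argument. drive_tool: Moves the arm, as the interface text tells. Shift numbers are shares of 0.06 m and turn numbers shares of 10 degrees, none past 1 either way. Its arguments: {"type":"object","properties":{"plan":{"type":"array","items":{"type":"array","items":{"type":"number"}}}},"required":["plan"]}

```bash
ls; mkdir -p pics; cat > h.py <<'E'
import numpy as np, cv2
from plant import arm
def cam(n):
    c=arm.read_camera(n); return c
def ray(c,u,v):
    x=(u-c['cx'])/c['fx']; y=(v-c['cy'])/c['fy']
    rd=np.hypot(x,y); r=rd
    for _ in range(30): r=rd/(1+c['k1']*r*r)
    s=r/rd if rd>0 else 1
    d=np.array([x*s,-y*s,-1.0])
    V=np.array(c['view']); R=V[:3,:3]; t=V[:3,3]
    return -R.T@t, R.T@d
def onplane(c,u,v,z):
    o,d=ray(c,u,v); return o+d*(z-o[2])/d[2]
def depthpt(c,u,v):
    o,d=ray(c,u,v); return o+d*float(c['range_z'][int(v),int(u)])
def proj(c,p):
    V=np.array(c['view']); q=V[:3,:3]@np.asarray(p)+V[:3,3]
    x=q[0]/-q[2]; y=-q[1]/-q[2]; f=1+c['k1']*(x*x+y*y)
    return c['fx']*x*f+c['cx'], c['fy']*y*f+c['cy']
E
python3 - <<'E'
from h import *
for n in ['scene','side','wrist']:
    c=cam(n); cv2.imwrite(f'pics/{n}0.png',c['image']); print(n,c['fx'],c['k1'],np.round(c['view'],3).tolist())
    np.save(f'pics/{n}0.npy',c,allow_pickle=True)
print(arm.get_state())
E
```

```text
pics
scene 473.03441934757876 -0.07844040531876999 [[0.55, 0.835, -0.013, -0.254], [-0.508, 0.347, 0.788, 0.196], [0.663, -0.427, 0.615, -2.358], [0.0, 0.0, 0.0, 1.0]]
side 370.77599968209546 -0.08829948654903609 [[0.993, -0.117, -0.017, -0.541], [0.09, 0.652, 0.753, -0.07], [-0.077, -0.749, 0.658, -1.344], [0.0, 0.0, 0.0, 1.0]]
wrist 287.1076050921759 -0.04054498368803411 [[1.0, 0.001, -0.0, -0.55], [-0.001, 0.962, -0.273, 0.035], [0.0, 0.273, 0.962, -0.378], [0.0, 0.0, 0.0, 1.0]]
{'time_s': 0.15, 'qpos': array([-2.15316807e-01,  3.81077814e-01,  1.29802948e+00,  2.31137758e-05,
        1.46357743e+00, -2.15298414e-01]), 'dq': array([ 0.00074528, -0.00154551, -0.0028745 , -0.00050217, -0.00059371,
       -0.00013194]), 'joint_torque': array([ 1.94521621e-03, -4.48624384e+01, -2.31344014e+01, -1.86937300e-04,
        3.77541786e-03, -1.65174959e-05]), 'tcp_pos': array([5.49791704e-01, 4.00343474e-05, 2.30853244e-01]), 'eef_rot': array([[-1.06194246e-03,  9.99999436e-01, -2.10149868e-05],
       [ 2.55778659e-04, -2.07433756e-05, -9.99999967e-01],
       [-9.99999403e-01, -1.06194780e-03, -2.55756487e-04]]), 'wrist_force': array([ 0.2257477 , -0.18432103, -0.41074211]), 'ft_torque': array([ 0.0402189 ,  0.02331169, -0.0354838 ]), 'gripper_width': 0.08540978238342024}
```

View pics/scene0.png

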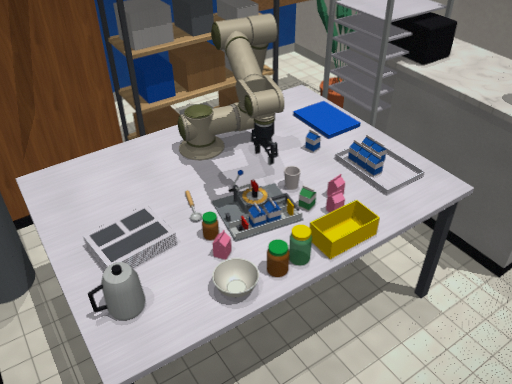

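View pics/side0.png

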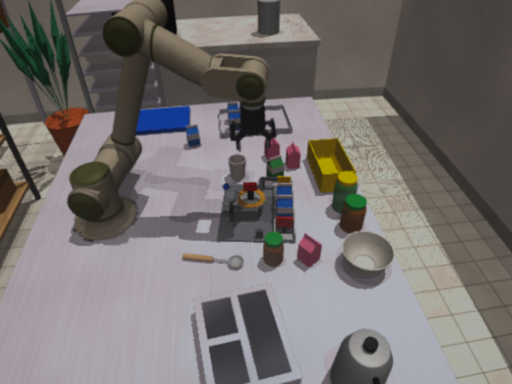

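View pics/wrist0.png

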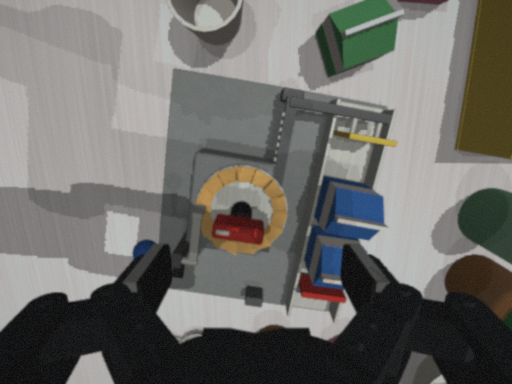

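```bash
python3 - <<'E'
from h import *
c=np.load('pics/wrist0.npy',allow_pickle=True).item()
im=c['image']; cv2.imwrite('pics/wcrop.png',cv2.resize(im[50:320,100:420],None,fx=2.2,fy=2.2,interpolation=cv2.INTER_CUBIC))
s=np.load('pics/side0.npy',allow_pickle=True).item()
cv2.imwrite('pics/scrop.png',cv2.resize(s['image'][140:280,170:330],None,fx=4.2,fy=4.2,interpolation=cv2.INTER_CUBIC))
hsv=cv2.cvtColor(im,cv2.COLOR_BGR2HSV)
red=((hsv[...,0]<6)|(hsv[...,0]>174))&(hsv[...,1]>150)&(hsv[...,2]>60)
n,l,st,ce=cv2.connectedComponentsWithStats(red.astype(np.uint8))
for i in range(1,n):
    if st[i,4]>40:
        u,v=ce[i]; print('red',st[i],ce[i],onplane(c,u,v,.13),depthpt(c,u,v))
        pts=np.array([depthpt(c,x,y) for y,x in zip(*np.where(l==i))])
        print(' zrange',np.percentile(pts[:,2],[5,50,95]))
        top=pts[pts[:,2]>np.percentile(pts[:,2],95)-.006]
        r=cv2.minAreaRect((top[:,:2]*1000).astype(np.float32)); print(' toprect',r,len(top))
br=(hsv[...,0]>8)&(hsv[...,0]<22)&(hsv[...,1]>110)&(hsv[...,2]>90)
n,l,st,ce=cv2.connectedComponentsWithStats(br.astype(np.uint8))
i=1+np.argmax(st[1:,4]);print('brass',st[i])
br=np.zeros_like(br); br[160:260,190:295]=1
br&=(hsv[...,0]>8)&(hsv[...,0]<22)&(hsv[...,1]>110)
p=np.array([onplane(c,x,y,.07)[:2] for y,x in zip(*np.where(br))])*1000
h=cv2.convexHull(p.astype(np.float32)); print('hull ell',cv2.fitEllipse(h), cv2.minEnclosingCircle(h))
d=np.array([depthpt(c,x,y)[2] for y,x in zip(*np.where(br))]);print('brass z',np.percentile(d,[5,50,95]))
b=(hsv[...,0]>100)&(hsv[...,0]<128)&(hsv[...,1]>120)
n,l,st,ce=cv2.connectedComponentsWithStats(b.astype(np.uint8))
for i in range(1,n):
    if st[i,4]>60: u,v=ce[i]; print('blue',st[i],ce[i],depthpt(c,u,v),onplane(c,u,v,.134))
E
```

```text
red [212 215  52  29 984] [239.43597561 228.60060976] [ 0.53556106 -0.02799154  0.13      ] [ 0.53549019 -0.02845183  0.12885586]
 zrange [0.11000647 0.12819497 0.12986894]
 toprect ((550.3598022460938, 8.778728485107422), (112.94336700439453, 45.462669372558594), 67.85308837890625) 698
red [300 275  45  27 574] [319.34843206 291.09233449] [ 0.61233182 -0.09336954  0.13      ] [ 0.63162592 -0.14431721  0.05414718]
 zrange [0.02913715 0.05566648 0.06200362]
 toprect ((586.6224975585938, -51.772071838378906), (46.018802642822266, 249.09991455078125), 26.992961883544922) 280
brass [ 196  167   91   87 2676]
hull ell ((533.7442016601562, -32.66563034057617), (100.49905395507812, 101.67045593261719), 16.821025848388672) ((533.9486694335938, -32.547794342041016), 51.12550354003906)
brass z [0.06101844 0.06554274 0.06906708]
blue [315 177  52  43 290] [329.77931034 192.1       ] [ 0.63268471 -0.01091248  0.06420864] [0.61411393 0.00731341 0.134     ]
blue [ 305  188   78   80 2169] [349.48317197 216.41862609] [ 0.6446995  -0.02662454  0.10084193] [ 0.63322227 -0.01488233  0.134     ]
blue [134 241  19  17 195] [141.86666667 248.1025641 ] [ 0.45076907 -0.04050966  0.14498991] [ 0.44595153 -0.04582608  0.134     ]
blue [314 245  30  44 759] [329.38339921 264.49011858] [ 0.62983954 -0.08351536  0.09543197] [ 0.6188171  -0.06221069  0.134     ]
```

View pics/wcrop.png

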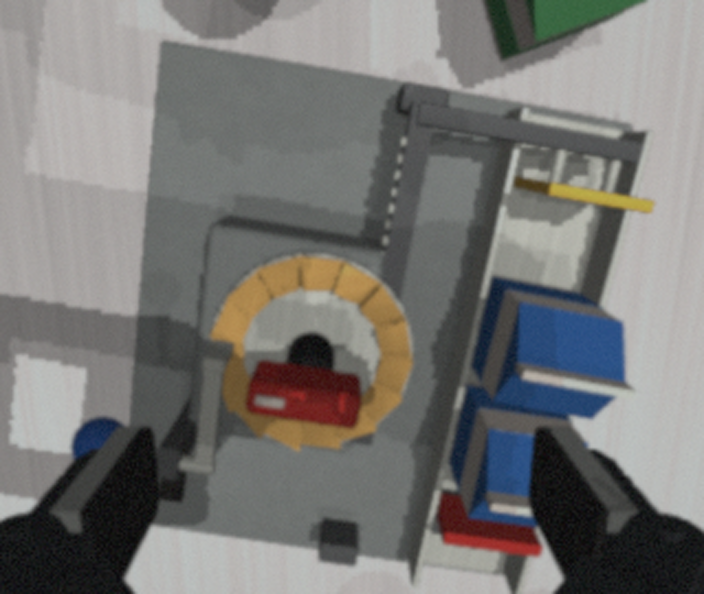

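View pics/scrop.png

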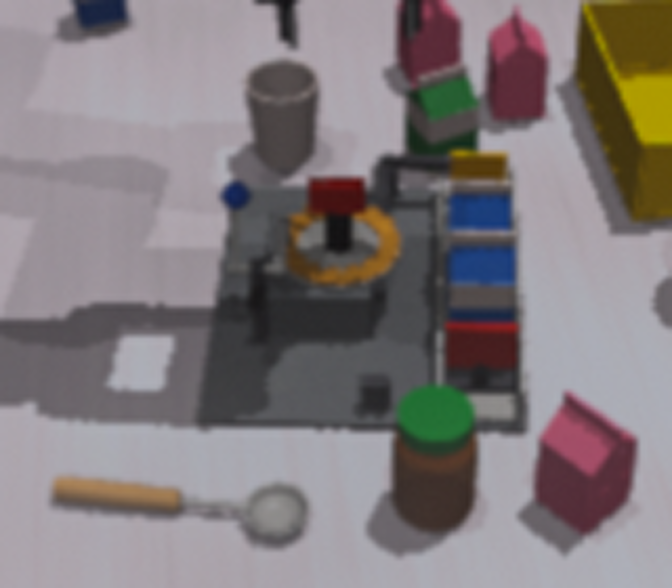

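```bash
python3 - <<'E'
from h import *
c=np.load('pics/wrist0.npy',allow_pickle=True).item()
im=c['image']
hsv=cv2.cvtColor(im,cv2.COLOR_BGR2HSV)
red=((hsv[...,0]<6)|(hsv[...,0]>174))&(hsv[...,1]>110)
def P(m,lo,hi,box):
    x0,y0,x1,y1=box; out=[]
    for y in range(y0,y1):
        for x in range(x0,x1):
            if m[y,x]:
                p=depthpt(c,x,y)
                if lo<p[2]<hi: out.append(p)
    return np.array(out)
p=P(red,.125,.135,(205,205,270,250)); r=cv2.minAreaRect((p[:,:2]*1000).astype(np.float32)); print('bar',r,len(p))
q=cv2.PCACompute(p[:,:2].copy(),None);print(q)
p=P(red,.045,.07,(290,265,350,310)); print('stop',cv2.minAreaRect((p[:,:2]*1000).astype(np.float32)),len(p), p.mean(0))
allm=np.ones_like(red)
# foot corners: pixel guesses -> plane 0 .. z foot?
for u,v in [(174,69),(160,287),(345,316)]:
    print('corner',u,v,onplane(c,u,v,0.01),depthpt(c,u+4,v+4 if v<100 else v-4))
y=(hsv[...,0]>20)&(hsv[...,0]<32)&(hsv[...,1]>120)
p=P(y,.03,.12,(325,120,405,155));print('yellow',len(p),p.mean(0),p.min(0),p.max(0)); print(cv2.minAreaRect((p[:,:2]*1000).astype(np.float32)))
# lane walls z 0.03-0.045 lines
p=P(allm,.132,.16,(130,235,156,262));print('ball',p.mean(0) if len(p) else None,p.min(0),p.max(0))
E
```

```text
bar ((533.5916748046875, -32.688453674316406), (15.507803916931152, 46.32548904418945), 81.58157348632812) 709
(array([[ 0.53505303, -0.03192626]]), array([[ 0.98334241, -0.18176276],
       [ 0.18176276,  0.98334241]]))
stop ((635.0143432617188, -148.47018432617188), (9.227455139160156, 57.163169860839844), 79.78372192382812) 503 [ 0.63465136 -0.14623432  0.05658669]
corner 174 69 [0.45391671 0.12462767 0.01      ] [0.45746271 0.12065941 0.00641764]
corner 160 287 [ 0.41109482 -0.16770544  0.01      ] [ 0.5076791  -0.00477076  0.25567634]
corner 345 316 [ 0.6845622  -0.21760781  0.01      ] [ 0.69458594 -0.21988802 -0.00212252]
yellow 276 [0.6657333  0.04846442 0.07844409] [0.64362752 0.0428383  0.03018609] [0.69193463 0.05362177 0.08225087]
((667.8532104492188, 48.045291900634766), (6.018733024597168, 49.19022750854492), 81.17965698242188)
ball [ 0.44920756 -0.04137097  0.14155639] [ 0.44011954 -0.05095792  0.13247105] [ 0.45805679 -0.0364438   0.14751413]
```

Wrist view candidates:
- **Red:** bar grip on the brass wheel at (239,229), chosen as the knob. The red plate at (319,291) is the end stop.
- **Blue:** ball at (142,248), chosen as the lever. Cartons in the lane are at (349,216) and (329,264), and there is a spare far left in the scene view.
- **Pink cartons:** these stand off the feeder, so I'm leaving them alone.

The crop confirms the choice. Feeder axis is at (0.5337, -0.0326) with yaw -8.4°. The ball, pusher and stop all agree with that within a few mm.

Emit:
drive_tool:
  plan:
    - [0, 0, 0.907, -0.03, -0.06, 0, 0]
    - [0, 0, 0.907, -0.03, -0.06, 0, 0]
    - [0, 0, 0.907, -0.03, -0.06, 0, 0]
    - [0, 0, 0.907, -0.03, -0.06, 0, 0]
    - [0, 0, 0.907, -0.03, -0.06, 0, 0]
    - [0, 0, 0.907, -0.03, -0.06, 0, 0]
    - [0, 0, 0.907, -0.03, -0.06, 0, 0]
    - [0, 0, 0.907, -0.03, -0.06, 0, 0]
    - [0, 0, 0.907, -0.03, -0.06, 0, 0]
    - [0, 0, 0, 0, 0, -0.8, 0]

```text
time_s: 1.4
tcp_pos: [0.5353, -0.033, 0.1852]
eef_rot: [[0.007, 0.144, 0.99], [-0.002, 0.99, -0.144], [-1.0, -0.001, 0.007]]
wrist_force: [0.2, -0.5, -2.0]
gripper_width: 0.0427
```

```bash
python3 - <<'E'
from h import *
s=arm.get_state(); print(s['tcp_pos'],s['qpos'])
c=cam('wrist'); cv2.imwrite('pics/w1.png',c['image'])
print(proj(c,(.5337,-.0326,.13)))
im=c['image'];hsv=cv2.cvtColor(im,cv2.COLOR_BGR2HSV)
red=((hsv[...,0]<6)|(hsv[...,0]>174))&(hsv[...,1]>110)
p=np.array([depthpt(c,x,y) for y,x in zip(*np.where(red))]); p=p[(p[:,2]>.125)&(p[:,2]<.135)]
print(cv2.minAreaRect((p[:,:2]*1000).astype(np.float32)),len(p))
E
```

```text
[ 0.53528552 -0.03300952  0.18515218] [-2.82458746e-01  3.92312670e-01  1.41948198e+00 -3.14426538e-05
  1.32262163e+00 -1.70870844e+00]
(np.float64(255.4933326571499), np.float64(211.92078734555582))
((532.3917846679688, -33.847816467285156), (15.383326530456543, 47.524139404296875), 82.28882598876953) 1144
```

View pics/w1.png

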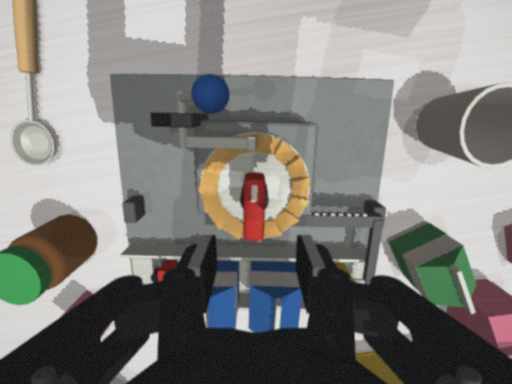

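The bar is centred between the fingers, at about (254,207), so I'm descending and closing.

Emit:
drive_tool:
  plan:
    - [0, 0, 0, -0.01, 0, -0.45, 0]
    - [0, 0, 0, -0.01, 0, -0.45, 0]
    - [0, 0, 0, 0, 0, -0.3, 0]
    - [0, 0, 0, 0, 0, -0.14, 0]
    - [0, 0, 0, 0, 0, 0, -1]
    - [0, 0, 0, 0, 0, 0, -1]
    - [0, 0, 0, 0, 0, 0, -1]
    - [0, 0, 0, 0, 0, 0, -1]

```text
time_s: 2.45
tcp_pos: [0.5326, -0.0341, 0.1038]
eef_rot: [[0.0, 0.147, 0.989], [-0.003, 0.989, -0.147], [-1.0, -0.003, 0.001]]
wrist_force: [-2.5, -10.4, -0.7]
gripper_width: 0.0152
```

Emit:
drive_tool:
  plan:
    - [0, 0, -0.2, 0, -0.02, 0, -1]
    - [0, 0, -0.4, 0, 0, 0, -1]
    - [0, 0, -0.5, 0, 0, 0, -1]
    - [0, 0, -0.5, 0, 0, 0, -1]
    - [0, 0, -0.5, 0, 0, 0, -1]

```text
time_s: 3.08
tcp_pos: [0.5326, -0.0342, 0.1038]
eef_rot: [[0.001, 0.493, 0.87], [-0.001, 0.87, -0.493], [-1.0, -0.001, 0.001]]
wrist_force: [-2.3, -3.7, 0.6]
gripper_width: 0.015
```

Emit:
drive_tool:
  plan:
    - [0, 0, -0.6, 0, 0, 0, -1]
    - [0, 0, -0.6, 0, 0, 0, -1]
    - [0, 0, -0.6, 0, 0, 0, -1]
    - [0, 0, -0.6, 0, 0, 0, -1]
    - [0, 0, -0.6, 0, 0, 0, -1]
    - [0, 0, -0.6, 0, 0, 0, -1]
    - [0, 0, -0.6, 0, 0, 0, -1]
    - [0, 0, -0.6, 0, 0, 0, -1]
    - [0, 0, -0.6, 0, 0, 0, -1]
    - [0, 0, -0.6, 0, 0, 0, -1]

```text
time_s: 4.32
tcp_pos: [0.5327, -0.0343, 0.1038]
eef_rot: [[0.001, 1.0, 0.007], [-0.002, 0.007, -1.0], [-1.0, 0.001, 0.002]]
wrist_force: [-2.7, -4.2, -0.8]
gripper_width: 0.0151
```

```bash
python3 - <<'E'
from h import *
s=arm.get_state(); R=s['eef_rot'];print(np.degrees(np.arctan2(R[1,1],R[0,1])),s['wrist_force'],s['ft_torque'],s['qpos'])
c=cam('side'); cv2.imwrite('pics/s1.png',cv2.resize(c['image'][100:280,150:350],None,fx=3.5,fy=3.5))
E
```

```text
0.42513849074080395 [-2.69363744 -4.15960796 -0.80578171] [-0.66354305  0.2500092   0.06532381] [-2.85546210e-01  4.81873032e-01  1.53681394e+00 -1.43118801e-03
  1.12172334e+00 -2.92345117e-01]
```

View pics/s1.png

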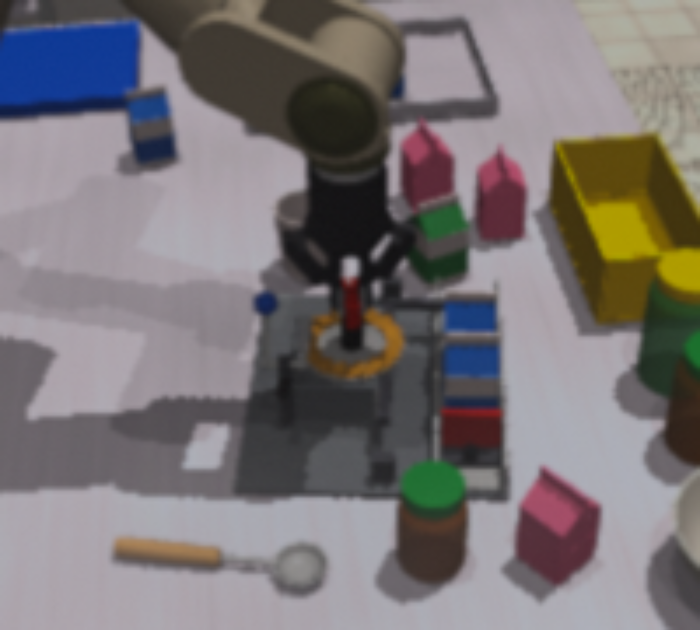

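Side view: the bar is about a quarter turn on (350,310), the pawl ball is still up at (265,302), and the cartons stand in the lane. Carrying on, gently.

Emit:
drive_tool:
  plan:
    - [0, 0, -0.55, 0, 0, 0, -1]
    - [0, 0, -0.55, 0, 0, 0, -1]
    - [0, 0, -0.55, 0, 0, 0, -1]
    - [0, 0, -0.55, 0, 0, 0, -1]
    - [0, 0, -0.55, 0, 0, 0, -1]
    - [0, 0, -0.55, 0, 0, 0, -1]
    - [0, 0, -0.55, 0, 0, 0, -1]
    - [0, 0, -0.55, 0, 0, 0, -1]
    - [0, 0, -0.55, 0, 0, 0, -1]
    - [0, 0, -0.4, 0, 0, 0, -1]

```text
time_s: 5.62
tcp_pos: [0.5327, -0.0344, 0.1038]
eef_rot: [[0.001, 0.602, -0.798], [-0.002, -0.798, -0.602], [-1.0, 0.002, 0.001]]
wrist_force: [-2.8, -5.4, 1.1]
gripper_width: 0.0151
```

```bash
python3 - <<'E'
from h import *
s=arm.get_state(); R=s['eef_rot'];print(np.degrees(np.arctan2(R[1,1],R[0,1])),s['wrist_force'],s['ft_torque'])
c=cam('side'); cv2.imwrite('pics/s2.png',cv2.resize(c['image'][170:260,230:320],None,fx=6,fy=6))
w=cam('wrist'); cv2.imwrite('pics/w2.png',w['image'])
E
```

```text
-52.95707744240496 [-2.82398086 -5.43275063  1.08840932] [-0.94639217  0.31340672  0.2041372 ]
```

View pics/s2.png

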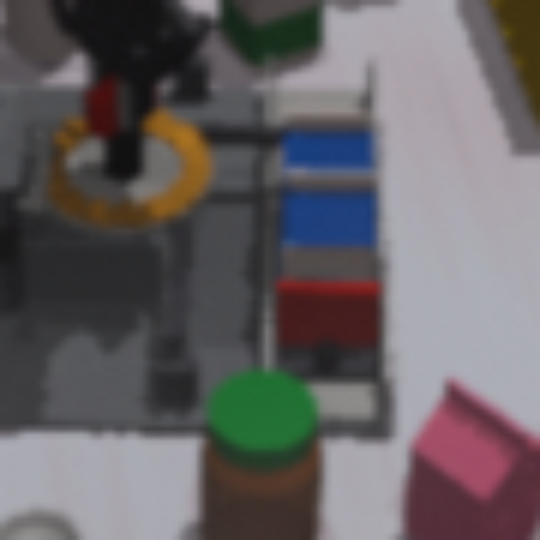

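View pics/w2.png

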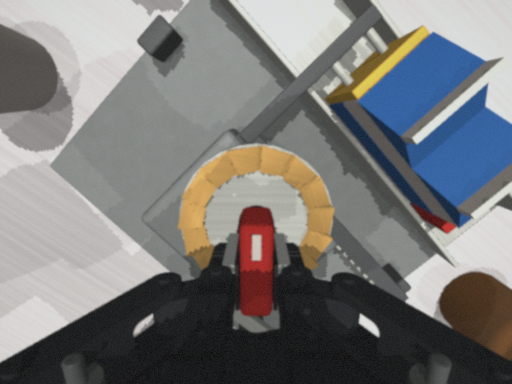

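The pusher plate at (380,65) bears on the closed-up pair, and the red stop shows at (435,217). I'll creep on and watch the torque.

Emit:
drive_tool:
  plan:
    - [0, 0, -0.25, 0, 0, 0, -1]
    - [0, 0, -0.25, 0, 0, 0, -1]
    - [0, 0, -0.25, 0, 0, 0, -1]
    - [0, 0, -0.25, 0, 0, 0, -1]
    - [0, 0, 0, 0, 0, 0, -1]

```text
time_s: 6.35
tcp_pos: [0.5327, -0.0344, 0.1038]
eef_rot: [[0.001, 0.456, -0.89], [-0.002, -0.89, -0.456], [-1.0, 0.002, 0.0]]
wrist_force: [-2.2, -4.0, 0.4]
gripper_width: 0.0151
```

```bash
cat > chk.py <<'E'
from h import *
s=arm.get_state(); R=s['eef_rot'];a=81.6-np.degrees(np.arctan2(R[1,1],R[0,1]));print('knob deg',a,'rad',np.radians(a),s['wrist_force'].round(2),s['ft_torque'].round(3))
E
python3 - <<'E'
import chk
from h import *
w=cam('wrist'); cv2.imwrite('pics/w3.png',cv2.resize(w['image'][0:260,300:512],None,fx=2.2,fy=2.2))
ax=np.array([.5330,-.0335]);th=np.radians(-8.4);X=np.array([np.cos(th),np.sin(th)]);Y=np.array([-np.sin(th),np.cos(th)])
hsv=cv2.cvtColor(w['image'],cv2.COLOR_BGR2HSV)
for name,m in [('red',((hsv[...,0]<6)|(hsv[...,0]>174))),('blue',(hsv[...,0]>100)&(hsv[...,0]<128)),('yel',(hsv[...,0]>20)&(hsv[...,0]<32))]:
    m=m&(hsv[...,1]>120); m[:,:300]=0; m[260:]=0
    p=np.array([depthpt(w,x,y) for y,x in zip(*np.where(m))])
    f=np.c_[(p[:,:2]-ax)@X,(p[:,:2]-ax)@Y,p[:,2]]
    print(name,len(p),np.percentile(f,[2,50,98],axis=0).round(4).tolist())
E
```

```text
knob deg 144.462193658682 rad 2.5213409239976743 [-2.25 -4.03  0.37] [-0.969  0.329 -0.059]
red 205 [[0.0895, -0.1011, 0.0262], [0.0912, -0.0954, 0.0532], [0.0939, -0.0927, 0.0672]]
blue 15687 [[0.0931, -0.0726, 0.035], [0.1165, -0.0327, 0.0904], [0.1441, 0.0083, 0.1009]]
yel 1553 [[0.0958, 0.0102, 0.0319], [0.1196, 0.0139, 0.0798], [0.1435, 0.016, 0.0817]]
```

View pics/w3.png

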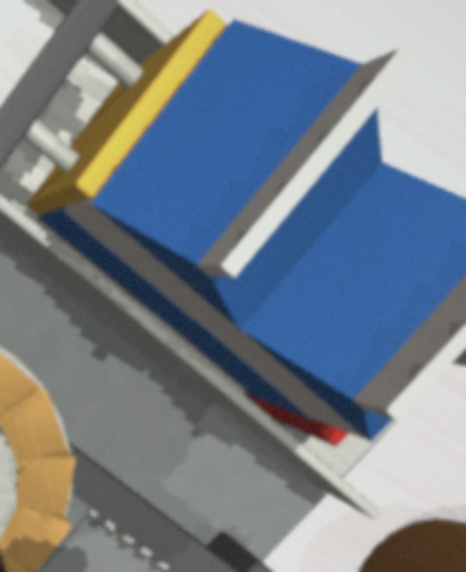

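The blue cartons' rear face is at y≈+10 mm in the feeder frame and the stop face at about -93 to -95. So the row (104 mm) is within about 2 mm of the stop. I'll add a little more.

Emit:
drive_tool:
  plan:
    - [0, 0, -0.2, 0, 0, 0, -1]
    - [0, 0, -0.2, 0, 0, 0, -1]
    - [0, 0, -0.1, 0, 0, 0, -1]
    - [0, 0, 0, 0, 0, 0, -1]
    - [0, 0, 0, 0, 0, 0, -1]

```text
time_s: 7.02
tcp_pos: [0.5327, -0.0344, 0.1038]
eef_rot: [[0.001, 0.378, -0.926], [-0.002, -0.926, -0.378], [-1.0, 0.002, 0.0]]
wrist_force: [-3.4, -4.9, 1.0]
gripper_width: 0.0149
```

```bash
python3 - <<'E'
import chk
from h import *
w=cam('wrist'); cv2.imwrite('pics/w4.png',cv2.resize(w['image'][0:260,300:512],None,fx=2.2,fy=2.2))
ax=np.array([.5330,-.0335]);th=np.radians(-8.4);X=np.array([np.cos(th),np.sin(th)]);Y=np.array([-np.sin(th),np.cos(th)])
hsv=cv2.cvtColor(w['image'],cv2.COLOR_BGR2HSV)
for name,m in [('red',((hsv[...,0]<6)|(hsv[...,0]>174))),('blue',(hsv[...,0]>100)&(hsv[...,0]<128)),('yel',(hsv[...,0]>20)&(hsv[...,0]<32))]:
    m=m&(hsv[...,1]>120); m[:,:300]=0; m[260:]=0
    p=np.array([depthpt(w,x,y) for y,x in zip(*np.where(m))])
    f=np.c_[(p[:,:2]-ax)@X,(p[:,:2]-ax)@Y,p[:,2]]
    print(name,len(p),np.percentile(f,[2,50,98],axis=0).round(4).tolist())
c=cam('side'); cv2.imwrite('pics/s4.png',cv2.resize(c['image'][170:260,230:320],None,fx=6,fy=6))
E
```

```text
knob deg 149.42045215506317 rad 2.6078788599245093 [-3.42 -4.94  0.98] [-0.996  0.328  0.109]
red 203 [[0.0894, -0.1013, 0.0248], [0.091, -0.0953, 0.0532], [0.0937, -0.0938, 0.0627]]
blue 16317 [[0.0932, -0.0728, 0.0358], [0.1172, -0.0348, 0.0907], [0.1441, 0.0073, 0.1009]]
yel 1443 [[0.0958, 0.0092, 0.036], [0.1187, 0.013, 0.0798], [0.1414, 0.0151, 0.0816]]
```

View pics/w4.png

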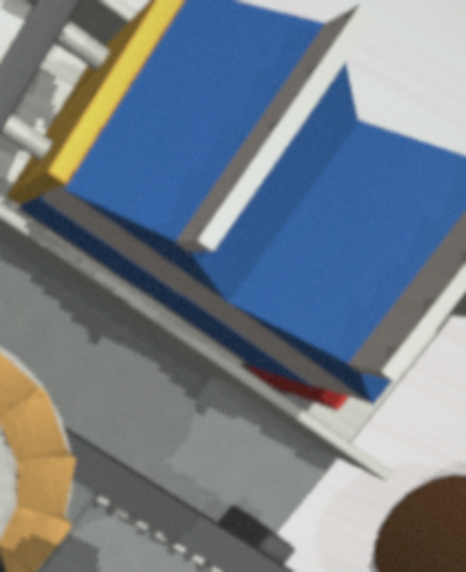

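View pics/s4.png

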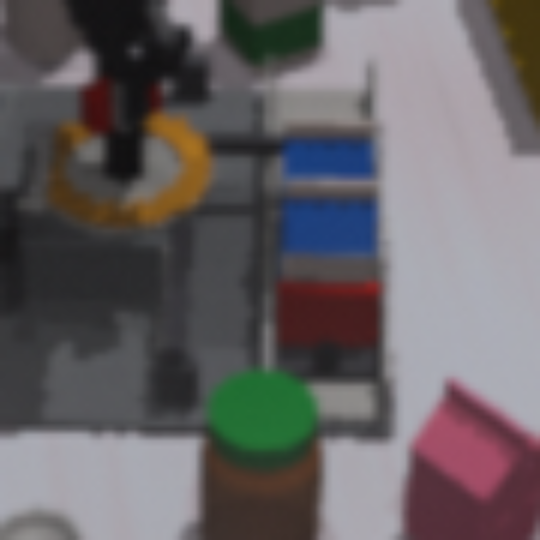

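Front carton is at the stop: the plate moved only about 1 mm for the last 3 mm of knob travel, so its spring has begun to yield. Next I release, lift, and move to the +y side of the ball with shut fingers.

Emit:
drive_tool:
  plan:
    - [0, 0, 0, 0, 0, 0, 0]
    - [0, 0, 0, 0, 0, 0, 0]
    - [0, 0, 0, 0, 0, 0.4, 0]
    - [0, 0, 0, 0, 0, 1, 0]
    - [0, 0, 1, -0.21, 0.09, 0, -1]
    - [0, 0, 1, -0.21, 0.09, 0, -1]
    - [0, 0, 1, -0.21, 0.09, 0, -1]
    - [0, 0, 1, -0.21, 0.09, 0, -1]
    - [0, 0, 1, -0.21, 0.09, 0, -1]
    - [0, 0, 1, -0.21, 0.09, 0, -1]

```text
time_s: 8.38
tcp_pos: [0.4566, -0.0008, 0.1871]
eef_rot: [[0.0, 0.991, -0.131], [0.0, -0.131, -0.991], [-1.0, 0.0, -0.0]]
wrist_force: [1.1, -0.6, -0.7]
gripper_width: 0.0
```

```bash
python3 - <<'E'
from h import *
s=arm.get_state(); print(s['tcp_pos'],s['gripper_width'],s['eef_rot'].round(2).tolist())
w=cam('wrist'); cv2.imwrite('pics/w5.png',w['image']); 
c=cam('side'); cv2.imwrite('pics/s5.png',cv2.resize(c['image'][120:270,190:340],None,fx=4,fy=4))
hsv=cv2.cvtColor(w['image'],cv2.COLOR_BGR2HSV); b=(hsv[...,0]>100)&(hsv[...,0]<128)&(hsv[...,1]>120)
n,l,st,ce=cv2.connectedComponentsWithStats(b.astype(np.uint8))
for i in range(1,n):
    if st[i,4]>60: u,v=ce[i]; print('blue',st[i],ce[i],depthpt(w,u,v),onplane(w,u,v,.134))
E
```

```text
[ 0.45663683 -0.00084052  0.18713005] 1.8037019627473346e-05 [[0.0, 0.99, -0.13], [0.0, -0.13, -0.99], [-1.0, 0.0, -0.0]]
blue [401 199  26  92 906] [412.73951435 242.5209713 ] [ 0.62045204 -0.08531773  0.04276757] [ 0.57133763 -0.03640326  0.134     ]
blue [ 424  213   81   96 4443] [461.49673644 257.39005177] [ 0.641385   -0.08118899  0.0915123 ] [ 0.61007504 -0.05447344  0.134     ]
```

View pics/w5.png

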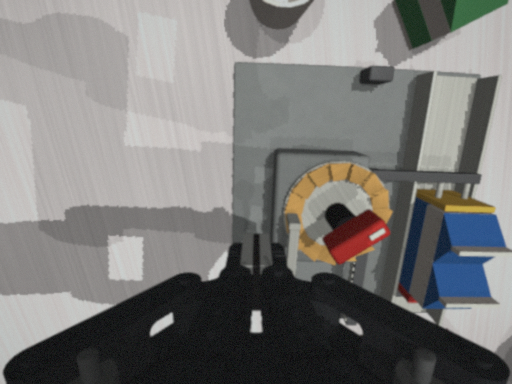

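View pics/s5.png

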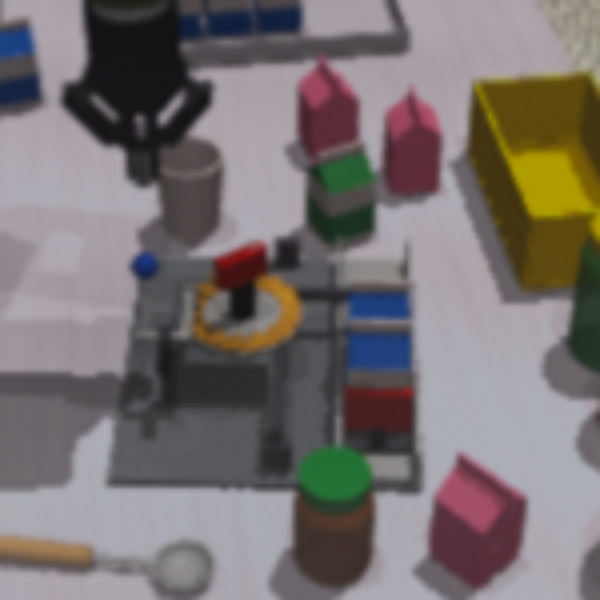

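Side view: shut fingers are beyond the ball (ball at (145,265) in the crop), and the knob stayed turned. I'll descend and push toward feeder -y.

Emit:
drive_tool:
  plan:
    - [0, 0, 0, 0, 0, -0.5, -1]
    - [0, 0, 0, 0, 0, -0.48, -1]
    - [0, 0, 0, -0.035, -0.24, 0, -1]
    - [0, 0, 0, -0.035, -0.24, 0, -1]
    - [0, 0, 0, -0.035, -0.24, 0, -1]
    - [0, 0, 0, -0.035, -0.24, 0, -1]

```text
time_s: 9.22
tcp_pos: [0.4487, -0.0602, 0.1288]
eef_rot: [[0.001, 0.99, -0.138], [-0.001, -0.138, -0.99], [-1.0, 0.001, 0.0]]
wrist_force: [0.3, -0.3, -0.5]
gripper_width: 0.0
```

```bash
python3 - <<'E'
from h import *
c=cam('side'); cv2.imwrite('pics/s6.png',cv2.resize(c['image'][120:270,190:340],None,fx=4,fy=4))
E
```

```text
(no output)
```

View pics/s6.png

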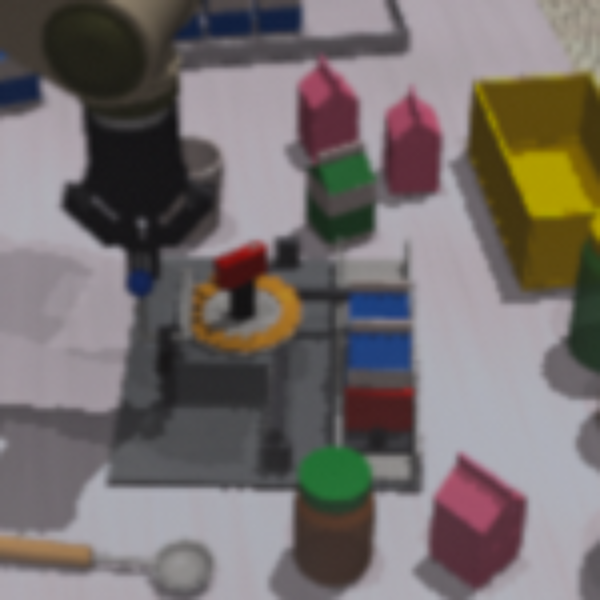

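The fingers bear squarely on the ball at (140,280), which has started to move. Continuing the push.

Emit:
drive_tool:
  plan:
    - [0, 0, 0, -0.03, -0.2, 0, -1]
    - [0, 0, 0, -0.03, -0.2, 0, -1]
    - [0, 0, 0, -0.03, -0.2, 0, -1]
    - [0, 0, 0, -0.03, -0.2, 0, -1]
    - [0, 0, 0, 0, 0, 0, -1]
    - [0, 0, 0, 0.03, 0.2, 0, -1]
    - [0, 0, 0, 0.06, 0.4, 0, -1]
    - [0, 0, 0, 0, 0, 0.8, -1]

```text
time_s: 10.28
tcp_pos: [0.4454, -0.0696, 0.1745]
eef_rot: [[-0.007, 0.991, -0.136], [0.003, -0.136, -0.991], [-1.0, -0.007, -0.002]]
wrist_force: [0.4, 0.2, 0.5]
gripper_width: -0.0003
```

```bash
python3 - <<'E'
from h import *
s=arm.get_state(); print(s['tcp_pos'])
c=cam('side'); cv2.imwrite('pics/s7.png',cv2.resize(c['image'][120:270,190:340],None,fx=4,fy=4))
hsv=cv2.cvtColor(c['image'],cv2.COLOR_BGR2HSV); b=(hsv[...,0]>100)&(hsv[...,0]<128)&(hsv[...,1]>120)
n,l,st,ce=cv2.connectedComponentsWithStats(b[:, :250].astype(np.uint8))
ax=np.array([.5330,-.0335]);th=np.radians(-8.4);X=np.array([np.cos(th),np.sin(th)]);Y=np.array([-np.sin(th),np.cos(th)])
for i in range(1,n):
    if st[i,4]>15 and st[i,1]>160: u,v=ce[i]; p=onplane(c,u,v,.129)[:2]-ax; print('blue',st[i],ce[i],p@X,p@Y)
E
```

```text
[ 0.44542781 -0.06958974  0.17453198]
blue [221 199   6   6  29] [223.72413793 201.5862069 ] -0.08125123040119182 -0.09610671304808667
```

View pics/s7.png

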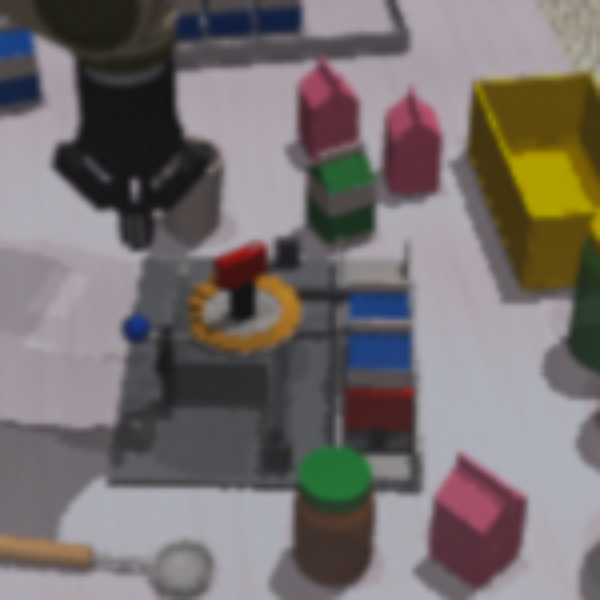

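Ball is now at feeder (-81,-96), which agrees with the thrown-off position. Back over the knob.

Emit:
drive_tool:
  plan:
    - [0, 0, -1, 0.24, 0.1, 0, 0]
    - [0, 0, -1, 0.24, 0.1, 0, 0]
    - [0, 0, -1, 0.24, 0.1, 0, 0]
    - [0, 0, -1, 0.24, 0.1, 0, 0]
    - [0, 0, -1, 0.24, 0.1, 0, 0]
    - [0, 0, -0.9, 0.25, 0.1, 0, 0]
    - [0, 0, 0, 0, 0, 0, 0]

```text
time_s: 11.2
tcp_pos: [0.5342, -0.035, 0.1758]
eef_rot: [[-0.0, 0.395, -0.919], [-0.0, -0.919, -0.395], [-1.0, 0.0, 0.0]]
wrist_force: [-0.3, 0.3, -0.4]
gripper_width: 0.0426
```

```bash
python3 - <<'E'
from h import *
s=arm.get_state(); R=s['eef_rot'];print(s['tcp_pos'],'jaw yaw',np.degrees(np.arctan2(R[1,1],R[0,1])))
c=cam('wrist'); cv2.imwrite('pics/w8.png',c['image'])
im=c['image'];hsv=cv2.cvtColor(im,cv2.COLOR_BGR2HSV)
red=((hsv[...,0]<6)|(hsv[...,0]>174))&(hsv[...,1]>110)
p=np.array([depthpt(c,x,y) for y,x in zip(*np.where(red))]); p=p[(p[:,2]>.125)&(p[:,2]<.135)]
print(cv2.minAreaRect((p[:,:2]*1000).astype(np.float32)),len(p))
E
```

```text
[ 0.5341926  -0.03503617  0.17577151] jaw yaw -66.75527468416261
((534.2041015625, -33.302268981933594), (47.44680404663086, 15.793489456176758), 26.94609260559082) 1250
```

View pics/w8.png

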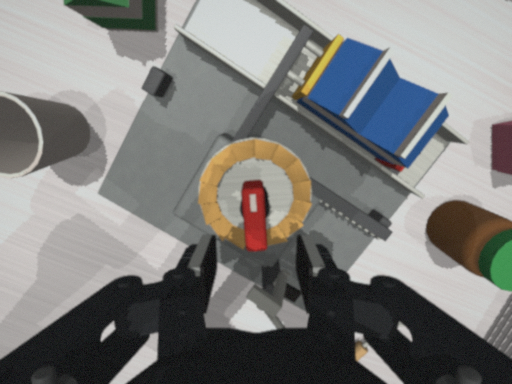

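The bar (256,215) lies between the fingers, and the knob fell back to the 2.52 rad step as expected. Aligning by 3.7°, then descending and gripping.

Emit:
drive_tool:
  plan:
    - [0, 0, 0.37, -0.02, 0.01, -0.3, 0]
    - [0, 0, 0, 0, 0, -0.4, 0]
    - [0, 0, 0, 0, 0, -0.35, 0]
    - [0, 0, 0, 0, 0, -0.15, 0]
    - [0, 0, 0, 0, 0, 0, -1]
    - [0, 0, 0, 0, 0, 0, -1]
    - [0, 0, 0, 0, 0, 0, -1]
    - [0, 0, 0.2, 0, 0, 0, -1]
    - [0, 0, 0.4, 0, 0, 0, -1]

```text
time_s: 12.38
tcp_pos: [0.5327, -0.0344, 0.1049]
eef_rot: [[0.001, 0.545, -0.839], [-0.001, -0.839, -0.545], [-1.0, 0.001, -0.0]]
wrist_force: [-2.7, -1.2, 6.4]
gripper_width: 0.0151
```

```bash
python3 chk.py
```

```text
knob deg 138.58357576666577 rad 2.4187396863153428 [-2.68 -1.17  6.4 ] [-0.003  0.508 -0.089]
```

Emit:
drive_tool:
  plan:
    - [0, 0, 0.6, 0, 0, 0, -1]
    - [0, 0, 0.6, 0, 0, 0, -1]
    - [0, 0, 0.6, 0, 0, 0, -1]
    - [0, 0, 0.6, 0, 0, 0, -1]
    - [0, 0, 0.6, 0, 0, 0, -1]
    - [0, 0, 0.6, 0, 0, 0, -1]
    - [0, 0, 0.6, 0, 0, 0, -1]
    - [0, 0, 0.6, 0, 0, 0, -1]
    - [0, 0, 0.6, 0, 0, 0, -1]
    - [0, 0, 0.6, 0, 0, 0, -1]

```text
time_s: 13.62
tcp_pos: [0.5326, -0.0343, 0.1049]
eef_rot: [[0.001, 0.999, 0.054], [-0.0, 0.054, -0.999], [-1.0, 0.001, 0.0]]
wrist_force: [-3.1, -0.7, 7.2]
gripper_width: 0.0148
```

```bash
python3 - <<'E'
import chk
from h import *
c=cam('side'); cv2.imwrite('pics/s9.png',cv2.resize(c['image'][120:270,190:340],None,fx=4,fy=4))
E
```

```text
knob deg 78.49333427325179 rad 1.3699671239367541 [-3.06 -0.72  7.18] [ 0.005  0.557 -0.126]
```

View pics/s9.png

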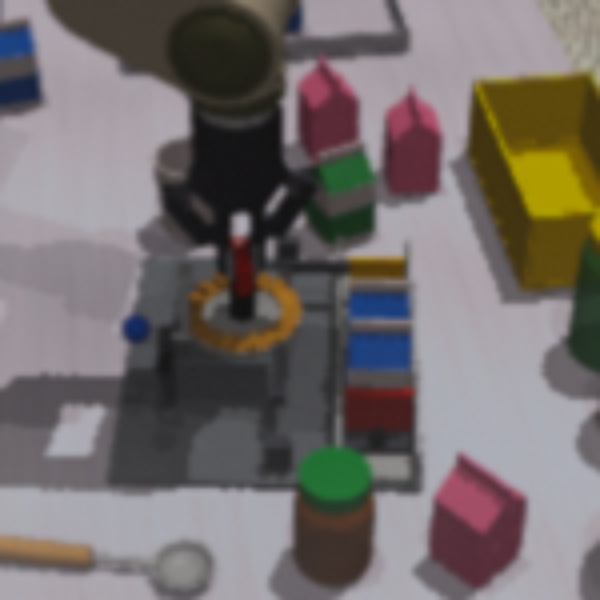

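The pusher (yellow, (377,268)) is retreating, the ball is still thrown off at (137,328), and the cartons stay at the stop. 78° left to turn.

Emit:
drive_tool:
  plan:
    - [0, 0, 0.75, 0, 0, 0, -1]
    - [0, 0, 0.75, 0, 0, 0, -1]
    - [0, 0, 0.75, 0, 0, 0, -1]
    - [0, 0, 0.75, 0, 0, 0, -1]
    - [0, 0, 0.75, 0, 0, 0, -1]
    - [0, 0, 0.75, 0, 0, 0, -1]
    - [0, 0, 0.75, 0, 0, 0, -1]
    - [0, 0, 0.75, 0, 0, 0, -1]
    - [0, 0, 0.75, 0, 0, 0, -1]
    - [0, 0, 0.6, 0, 0, 0, -1]

```text
time_s: 14.92
tcp_pos: [0.5326, -0.0343, 0.1049]
eef_rot: [[0.0, 0.231, 0.973], [-0.0, 0.973, -0.231], [-1.0, -0.0, 0.001]]
wrist_force: [-3.9, -0.4, 7.0]
gripper_width: 0.015
```

Emit:
drive_tool:
  plan:
    - [0, 0, 0.3, 0, 0, 0, -1]
    - [0, 0, 0.15, 0, 0, 0, -1]
    - [0, 0, 0, 0, 0, 0, -1]

```text
time_s: 15.3
tcp_pos: [0.5325, -0.0343, 0.1049]
eef_rot: [[0.0, 0.159, 0.987], [-0.0, 0.987, -0.159], [-1.0, -0.0, 0.001]]
wrist_force: [-3.7, -1.1, 6.3]
gripper_width: 0.015
```

```bash
python3 chk.py
```

```text
knob deg 0.7210630046376849 rad 0.012584923545250743 [-3.66 -1.13  6.25] [-0.009  0.689 -0.423]
```

The knob reads about 0 and the torque has risen to 0.42 N m, so it is at its home stop. Release, lift clear and check.

Emit:
drive_tool:
  plan:
    - [0, 0, 0, 0, 0, 0, 0]
    - [0, 0, 0, 0, 0, 0, 0]
    - [0, 0, 0, 0, 0, 0.4, 0]
    - [0, 0, 0, 0, 0, 1, 0]
    - [0, 0, 0, 0, 0, 1, 0]
    - [0, 0, 0, 0, 0, 0.3, 0]
    - [0, 0, 0, 0, 0, 0, 0]

```text
time_s: 16.18
tcp_pos: [0.5329, -0.0342, 0.2671]
eef_rot: [[0.003, 0.159, 0.987], [-0.001, 0.987, -0.159], [-1.0, -0.0, 0.003]]
wrist_force: [-0.4, 0.0, -0.9]
gripper_width: 0.0426
```

```bash
python3 - <<'E'
from h import *
s=arm.get_state(); print(s['tcp_pos'],s['wrist_force'])
w=cam('wrist'); cv2.imwrite('pics/w10.png',w['image']); c=cam('side'); cv2.imwrite('pics/s10.png',cv2.resize(c['image'][120:270,190:340],None,fx=4,fy=4))
ax=np.array([.5330,-.0335]);th=np.radians(-8.4);X=np.array([np.cos(th),np.sin(th)]);Y=np.array([-np.sin(th),np.cos(th)])
hsv=cv2.cvtColor(w['image'],cv2.COLOR_BGR2HSV)
for name,m,box,zz in [('bar',((hsv[...,0]<6)|(hsv[...,0]>174)),None,(.125,.135)),('stop',((hsv[...,0]<6)|(hsv[...,0]>174)),None,(.045,.07)),('blue',(hsv[...,0]>100)&(hsv[...,0]<128),None,(.03,.12)),('ball',(hsv[...,0]>100)&(hsv[...,0]<128),None,(.125,.16)),('yel',(hsv[...,0]>20)&(hsv[...,0]<32),None,(.03,.12))]:
    m=m&(hsv[...,1]>110)
    p=np.array([depthpt(w,x,y) for y,x in zip(*np.where(m))])
    p=p[(p[:,2]>zz[0])&(p[:,2]<zz[1])]
    f=np.c_[(p[:,:2]-ax)@X,(p[:,:2]-ax)@Y,p[:,2]]; f=f[(abs(f[:,0])<.16)&(abs(f[:,1])<.16)]
    if len(f): print(name,len(f),np.percentile(f,[2,50,98],axis=0).round(4).tolist())
    if name=='bar': print(cv2.minAreaRect((p[:,:2]*1000).astype(np.float32)))
E
```

```text
[ 0.53294436 -0.03423765  0.267063  ] [-0.39467128  0.00417055 -0.94243815]
bar 609 [[-0.0232, -0.0078, 0.1263], [0.0, -0.0003, 0.129], [0.0213, 0.0071, 0.1304]]
((532.3639526367188, -33.928184509277344), (15.156859397888184, 46.78440475463867), 81.29386901855469)
stop 71 [[0.089, -0.1021, 0.0473], [0.0917, -0.0987, 0.0607], [0.1074, -0.0942, 0.0624]]
blue 1938 [[0.0926, -0.0835, 0.0345], [0.1115, -0.0249, 0.0877], [0.1434, 0.0063, 0.0995]]
ball 489 [[-0.0914, -0.1063, 0.1302], [-0.0808, -0.0961, 0.1372], [-0.0711, -0.0883, 0.1408]]
yel 172 [[-0.0102, 0.0448, 0.0331], [0.1013, 0.0979, 0.0689], [0.1146, 0.1029, 0.0817]]
```

View pics/w10.png

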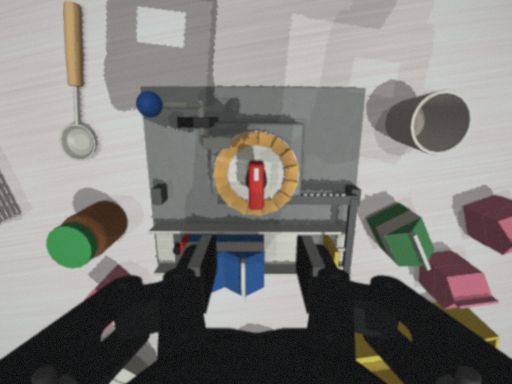

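View pics/s10.png

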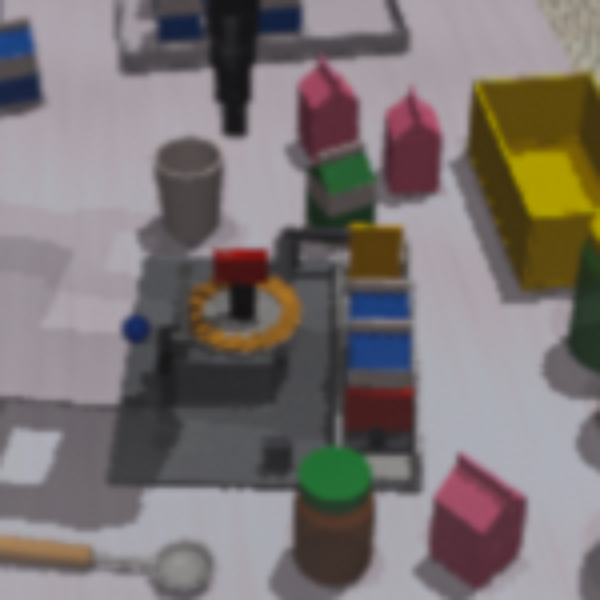

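The bar is back at -8.7° (home), the pusher plate at y≈+98–103 mm, the ball thrown off at (-81,-97), and the cartons stand at the stop. Neighbours show no movement. Handing in.

```bash
python3 -c "
from plant import arm
print(arm.finish_job())"
```

```text
the job is handed in; nothing more can be done
None
```

The job is done and handed in at about 16 s; no verdict was reported.

**What I did:** I turned the knob clockwise to about 2.61 rad with the pawl engaged, which closed up the two blue cartons and brought the front one against the stop. I let go, and the knob fell back to its last step (2.52 rad) as expected. I then threw the pawl off by its ball with the shut fingers, gripped the knob again and turned it back to its home stop.

**Last checks:**
- **Knob:** home within about 0.02 rad, with the bar at -8.7° against -8.4° measured at the start.
- **Pusher:** plate measured at y ≈ 98–103 mm, home being 100 mm.
- **Pawl:** ball at feeder (-81, -97) mm, against (-80, -100) for fully thrown off. That is about 3 mm short, which is within camera error.
- **Cartons:** upright and closed up, with the back one's rear face at y ≈ +6 to +8 mm and the stop face at about -94 mm. That puts the front carton at the stop to within a few mm.
- **Surroundings:** the robot touches nothing, and the things on the counter look unmoved in the pictures; I did not measure them.

No check failed. The camera measurements disagreed with each other by 1–3 mm.

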